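Close the bench extractor's cover over its quarter-turn stud

TASK

The bench fume extractor lies on its back with its cover off. Turn the quarter-turn wing stud on its frame until the wing lines up with the way the cover's slot will lie, then pick up the loose cover by its grip, lower it square onto the frame with the wing coming up through the slot, and press it down until the rubber gasket is fully squeezed. Finish while still holding the cover pressed down (it rises again if you let go), and leave the other things on the bench where they are.

Things in the scene. Friction and masses are not known exactly. Their poses are not given: they have to be found in the camera images.
- extractor: grey box-shaped bench fume extractor, fixed to the bench, 220 long (its x) x 150 wide (its y) x 70 high, with a fan in an open bay at the top surrounded by a black rubber gasket. Origin: centre of its underside, on the bench. The wing stud stands near its +x end, at x = +80, y = 0 in its frame
- seat (a point): centre of the extractor's flat top, 70 above the bench, axes as the extractor's. The cover belongs with the centre of its underside here and its x and y along the extractor's x and y (not turned end for end)
- fastener (a joint): turn of the steel quarter-turn wing stud about its vertical axis (rad, counter-clockwise from above positive): 0 when the wing's length lies along the extractor's y, in line with the slot of a correctly lying cover; about 1.57 is crosswise. It can turn from -0.8 to 1.6, has no stop or click at 0, stays where it is left (friction about 0.03 N m) and starts at 0.75 to 1.45
- wing (a point): top centre of the wing, 28 above the extractor's top, on the stud's axis; its x and y turn with the wing. The wing is a flat bar 26 long (its y), 8 thick (its x) and 16 high (from 12 to 28 above the extractor's top), on a shaft of diameter 7
- gasket (a joint): how far the sprung rubber gasket is squeezed (m): 0 free, standing 6 mm proud of the extractor's flat top; 0.006 fully squeezed, level with it. It takes about 5 N to begin and 12 N in all (the cover's weight, 1.6 to 3.2 N, included); it springs back when let go. Its ring spans x = -90 to +55, y = -60 to +60 in the extractor's frame
- cover: loose flat aluminium cover plate, 200 long (its x) x 130 wide (its y) x 5 thick, lying flat on the bench, grip upward, 0.17 to 0.32 kg. Origin: centre of its underside. On its middle stands a black grip bar 70 long (x), 14 thick (y), reaching 31 above the underside. Through-slot 18 (x) x 38 (y), its centre at x = +80, y = 0
- slot (a point): centre of the cover's slot, at the cover's top face, 5 above its underside
- grip (a point): top centre of the cover's grip bar, 31 above the cover's underside; axes as the cover's
- screwdriver: screwdriver with wooden handle, about 190 long, lying on the bench; a bystander. Origin: on its handle-to-tip line
- jar: small brown glass jar with metal cap, diameter 52, 65 high; a bystander. Origin: centre of its underside
- bottle: clear water bottle, diameter 66, 210 high; a bystander. Origin: centre of its underside
- mug: white mug, diameter 80, 90 high; a bystander. Origin: centre of its underside
- spool: brass spool, diameter 56, 40 high; a bystander. Origin: centre of its underside
- bench_block: square steel bench block, 60 x 60 x 22; a bystander. Origin: centre of its underside
- pliers: pliers with black grips, about 140 long, 10 high, lying on the bench; a bystander. Origin: at its pivot, underside
Not all that is in view belongs to the job. Several things have the shape of the cover; the one meant has the colours described above.

How it is judged:
By the outcome, as a careful person would: the job done as asked, in the order asked, and still so for the second after the job is handed in, while the arm keeps its last pose, push and grip.
It also fails if it takes over 54 s, if anything falls off the work surface, if the arm or the gripper's body presses on something with over 40 N, if the wrist force passes 120 N, or if a joint passes its speed limit or range.

ROBOT

A 6-joint arm with a two-finger parallel gripper is mounted at the origin on the work surface. World frame = base frame: x ahead of the robot, y to its left, z up, the work surface at z = 0. Lengths are in m, angles in rad, forces in N, time in s.
With the tool pointing down it reaches from about 0.35 to 0.875 m from the base axis. Payload 4.2 kg.
Tool frame: the origin (TCP) lies on the centre line of the jaws, within the pads' length; the fingertips stand 19 mm ahead of it and the grasp point (between the pads) is the TCP; z points along the fingers, y is the line along which they close (so a half turn about z gives the same grasp; the last joint's range is limited). The gripper opens to 87 mm and grips with 3 to 60 N. Pads are 19 mm wide; open, the fingers measure 117 mm over their backs; the gripper's body (75 mm by 190 mm) begins 51 mm behind the grasp point.
Start: joints at [-1.061, 0.385, 0.008, 0, -1.194, -0.259], TCP at [0.155, -0.605, 0.242] pointing down, gripper open.
Joint ranges: [-3.14, 3.14], [-1.21, 2.06], [-1.07, 1.41], [-3.16, 2.05], [-2.99, -0.16], [-3.1, 3.1]. Speed limits (rad/s): [2.79, 2.79, 3.14, 3.14, 3.14, 3.14].

INTERFACE

Orientations are given as a unit quaternion [w, x, y, z].
In Python, from rig import robot gives the robot as it stands.
- The arm moves only by the shell command python3 -m pendant 'ROWS' [FORCE]. ROWS is JSON, a list of rows, each a list of 3 entries, a list of its own where there are three numbers: the turn, a rotation vector about the tool's x, y, z in degrees, then the shift along the tool's x, y, z in cm, then the opening, from 0 (shut) to 1 (fully open). In form: [[[wx, wy, wz], [x, y, z], gripper], ...]. A call has 1 to 8 rows; each row shifts and turns the commanded pose from where the row before left it, along the tool's axes as they then stand; what a row does not reach is not made up. A row lasts 1/12 s, in which the tool goes at most 41.7 mm and 7.16 degrees, less where a joint would pass 70% of its speed; a pose out of reach is approached as far as the arm can. A call is refused whole if a number of a shift passes 4.17 or a number of a turn 7.16, either way. A call with a gripper value outside its range is refused whole. The fingers move at their own pace and stop on an object; FORCE is the grip in N (left out, the last holds). Time passes only in rows, so rows that do not move let the fingers close. It gives the time, the measured TCP pose, the force, the opening and the grip force at its end, in the units of the state.
- robot.get_obs(): the state, without advancing time (a new reading comes with each control period).
- robot.read_camera(name): name is "scene" or "top" or "wrist"; returns a dict with "color" (400x640x3 uint8, red, green, blue), "z_map" (400x640 float32, m along the optical axis (not along the pixel's ray), 0 where there is no reading), "camera_matrix" (3x3 intrinsics, pixels), "T" (4x4, takes a point from camera to world coordinates). Camera axes: x right, y up, looking along -z (the intrinsics and any distortion apply to the point x, -y, -z); pixel columns grow to the right and rows downward; lengths in m; the calibration is good to about 2 mm. A picture is of the moment at which its call begins.
- robot.hand_in(): hands the job in; it is judged then, once.
The state is a dict: "t": time; "joints": joint angles; "qvel": joint speeds; "effort": joint torques, N m; "ee_pos": TCP position; "tcp_rot": TCP orientation; "force": force on the tool from outside, world axes, zero at the start; "wrist_torque": the same for the moment, N m; "gripper_width": finger opening in m; "grasp_force": force on a finger pad.
Only numpy, scipy, OpenCV 4.12 (cv2) and the standard library are available. Lean on these libraries where they do the work, as an engineer would, in place of code of your own. Each camera call takes 0.05 s, during which the arm holds its last target. There are 200 camera calls.

## Working session

There is one attempt and no reset: what is moved stays moved. The work goes in short steps, Python scripts to look and compute and a shell command to move; the robot and the scene stay as the last step left them, time stands still between calls to the robot, and variables do not carry over. Pictures are saved under pics/ and viewed, at most 10 in all, crops included, and the job is handed in when it is done.

```bash
ls; mkdir -p pics; python3 - <<'E'
from rig import robot
import cv2, numpy as np
print(robot.get_obs())
for n in ("scene","top"):
    d=robot.read_camera(n); cv2.imwrite(f"pics/{n}0.png",d["color"][:,:,::-1]); np.savez(f"pics/{n}0.npz",**d)
    print(n,d["camera_matrix"],d["T"])
E
```

```text
pics
{'t': 0.0, 'joints': array([-1.06136514e+00,  3.85552313e-01,  6.64273111e-03, -5.38403186e-04,
       -1.19398198e+00, -2.58616964e-01]), 'qvel': array([-0.00045456, -0.00097651, -0.00177688, -0.00196754, -0.00042576,
        0.00057165]), 'effort': array([ 1.45202099e-03, -3.90665388e+01,  1.87403619e+01,  4.21998784e+00,
        1.08657213e-02, -1.84457517e-04]), 'ee_pos': array([ 0.15502447, -0.60489542,  0.24046288]), 'tcp_rot': array([-1.60507927e-04, -1.24980048e-01,  9.92158671e-01,  1.06505646e-03]), 'force': array([ 0.0021883 , -0.67436081,  0.90292694]), 'wrist_torque': array([-0.02155934, -0.01242891,  0.00592482]), 'grasp_force': 0.0, 'gripper_width': 0.08707152571962005}
scene [[500.93210665   0.         317.49395452]
 [  0.         500.93210665 205.45338164]
 [  0.           0.           1.        ]] [[-0.71969366 -0.57717807  0.38588407  1.14791703]
 [ 0.69419689 -0.6074008   0.38620584  0.71156024]
 [ 0.01147675  0.54582941  0.83781772  1.5063243 ]
 [ 0.          0.          0.          1.        ]]
top [[514.95153835   0.         320.63890509]
 [  0.         514.95153835 197.00005327]
 [  0.           0.           1.        ]] [[-0.01141279  0.99712066 -0.07496762  0.37454826]
 [-0.9998914  -0.01207928 -0.00844301  0.03862913]
 [-0.00932425  0.07486312  0.99715022  1.47651078]
 [ 0.          0.          0.          1.        ]]
```

View pics/top0.png

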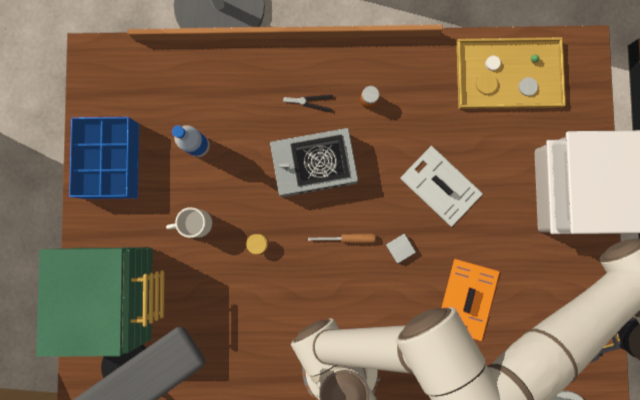

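View pics/scene0.png

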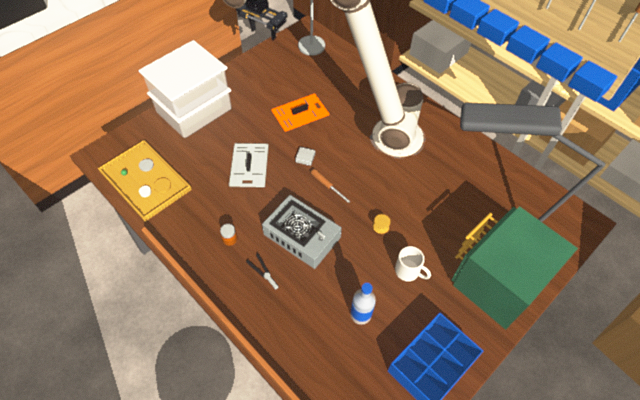

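The top view shows two cover-shaped plates: light grey aluminium at top (441,186) and orange at (470,300). The aluminium one with the black grip fits. The extractor is at (313,162), with its stud at about (285,167), so its +x points to image left. I'll confirm this in an enlarged crop and measure.

```bash
cat > h.py <<'E'
import numpy as np, cv2
def ray_plane(d,uv,z):
    K,T=d["camera_matrix"],d["T"]; uv=np.atleast_2d(np.asarray(uv,float))
    c=np.c_[(uv[:,0]-K[0,2])/K[0,0],-(uv[:,1]-K[1,2])/K[1,1],-np.ones(len(uv))]@T[:3,:3].T
    o=T[:3,3]; return (o+c*((z-o[2])/c[:,2])[:,None])
def cloud(d):
    K,T=d["camera_matrix"],d["T"]; Z=d["z_map"]; v,u=np.mgrid[:Z.shape[0],:Z.shape[1]]
    c=np.stack([(u-K[0,2])/K[0,0]*Z,-(v-K[1,2])/K[1,1]*Z,-Z],-1)
    return c@T[:3,:3].T+T[:3,3]
def big(m):
    cs,_=cv2.findContours(m.astype(np.uint8),cv2.RETR_EXTERNAL,cv2.CHAIN_APPROX_NONE)
    return max(cs,key=cv2.contourArea)
def rect(d,cnt,z):
    p=ray_plane(d,cnt[:,0,:],z)[:,:2]
    return cv2.minAreaRect((p*1000).astype(np.float32))
E
python3 - <<'E'
from h import *
d=dict(np.load("pics/top0.npz")); s=dict(np.load("pics/scene0.npz"))
a=cv2.resize(d["color"][120:235,260:490],None,fx=3.4,fy=3.4,interpolation=cv2.INTER_CUBIC)
cv2.imwrite("pics/crop1.png",a[:,:,::-1])
for n,d,be,bc in (("top",d,(262,120,365,205),(392,135,492,235)),("scene",s,(255,185,350,275),(220,135,278,195))):
    P=cloud(d); h=P[...,2]; hsv=cv2.cvtColor(d["color"],cv2.COLOR_RGB2HSV)
    def box(b): m=np.zeros(h.shape,bool); m[b[1]:b[3],b[0]:b[2]]=1; return m
    m=box(be)&(h>.06)&(h<.11); 
    print(n,"ext",rect(d,big(m),.07), "heights",np.percentile(h[m],[5,50,95]))
    w=box(be)&(h>.088); print(" wing",w.sum(), P[w].mean(0) if w.any() else "")
    m=box(bc)&(hsv[...,1]<70)&(hsv[...,2]>110)
    print(" cover",rect(d,big(m),.005),np.median(h[m]))
    g=box(bc)&(h>.022); print(" grip",g.sum(),P[g].mean(0) if g.any() else "",rect(d,big(g),.031))
E
```

```text
top ext ((577.8314208984375, 69.90269470214844), (150.83355712890625, 219.73338317871094), 9.514265060424805) heights [0.06581413 0.07165652 0.07942099]
 wing 62 [0.48500347 0.10269434 0.67549751]
 cover ((514.20361328125, -293.6528625488281), (203.53457641601562, 133.36021423339844), 45.29128646850586) 0.005327968998428689
 grip 176 [ 0.48177534 -0.21895277  0.35101173] ((512.4564208984375, -291.88812255859375), (69.60137176513672, 15.535445213317871), 46.164825439453125)
scene ext ((583.8770751953125, 72.58949279785156), (156.0164031982422, 223.38951110839844), 9.534709930419922) heights [0.06373307 0.07189376 0.08054806]
 wing 63 [0.89991096 0.47113332 0.90231577]
 cover ((515.1192016601562, -293.2366943359375), (209.12582397460938, 133.91387939453125), 45.32235336303711) 0.005880554794697623
 grip 73 [ 0.59541993 -0.1661286   0.21355898] ((516.7510986328125, -290.72216796875), (70.85477447509766, 14.84503173828125), 46.53516387939453)
```

View pics/crop1.png

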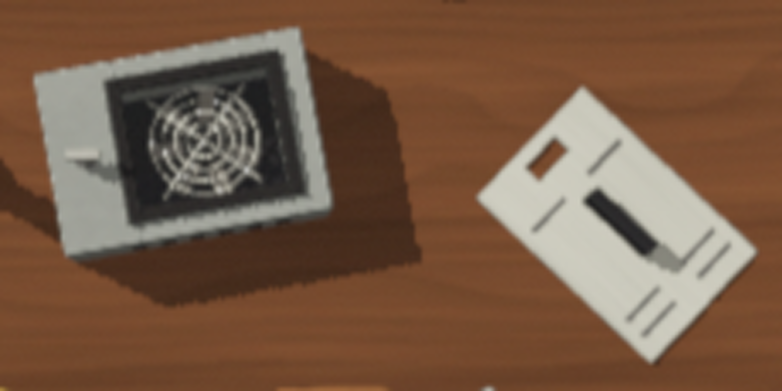

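The crop confirms it: the grey aluminium plate has the black grip, with its slot at crop (546,158) pointing up-left. The wing on the extractor at crop (82,155) lies crosswise. Next, a helper that works out the shifts.

```bash
cat > to.py <<'E'
import sys, numpy as np
from scipy.spatial.transform import Rotation as R
from rig import robot
# usage: to.py x y z yaw(deg, tool y axis); order: shift first (in present axes), then turn
o=robot.get_obs(); x,y,z,yaw=map(float,sys.argv[1:5])
M=R.from_quat(o["tcp_rot"],scalar_first=True).as_matrix()
d=M.T@(np.array([x,y,z])-o["ee_pos"])*100
a=np.radians(yaw); ty=np.array([np.cos(a),np.sin(a),0]); tz=np.array([0,0,-1.]); G=np.c_[np.cross(ty,tz),ty,tz]
print("shift cm",d.round(2),"turn deg",np.degrees(R.from_matrix(M.T@G).as_rotvec()).round(2),
 "shift cm if turned first",(G.T@(np.array([x,y,z])-o["ee_pos"])*100).round(2))
print("pos",o["ee_pos"].round(4),"yaw",np.degrees(np.arctan2(M[1,1],M[0,1])).round(2),"F",o["force"].round(1),"w",round(o["gripper_width"],4),"gf",round(o["grasp_force"],1),"t",round(o["t"],2))
E
python3 to.py 0.565 0.149 0.242 180
```

```text
shift cm [-5.842e+01  6.287e+01 -3.000e-02] turn deg [ 1.000e-01  7.000e-02 -7.564e+01] shift cm if turned first [-75.4  -41.    -0.14]
pos [ 0.155  -0.605   0.2406] yaw 104.36 F [-0.3 -0.5 -0.4] w 0.0873 gf 0.0 t 0.1
```

```bash
python3 -m pendant '[[[0,0,0],[-1.2,1.3,0],1],[[0,0,0],[-2.4,2.6,0],1],[[0,0,0],[-2.4,2.6,0],1],[[0,0,0],[-2.4,2.6,0],1],[[0,0,0],[-2.4,2.6,0],1],[[0,0,0],[-2.4,2.6,0],1],[[0,0,0],[-2.4,2.6,0],1],[[0,0,0],[-2.4,2.6,0],1]]'
python3 -m pendant '[[[0,0,0],[-2.4,2.6,0],1],[[0,0,0],[-2.4,2.6,0],1],[[0,0,0],[-2.4,2.6,0],1],[[0,0,0],[-2.4,2.6,0],1],[[0,0,0],[-2.4,2.6,0],1],[[0,0,0],[-2.4,2.6,0],1],[[0,0,0],[-2.4,2.6,0],1],[[0,0,0],[-2.4,2.6,0],1]]'
python3 -m pendant '[[[0,0,0],[-2.4,2.6,0],1],[[0,0,0],[-2.4,2.6,0],1],[[0,0,0],[-2.4,2.6,0],1],[[0,0,0],[-2.4,2.6,0],1],[[0,0,0],[-2.4,2.6,0],1],[[0,0,0],[-2.4,2.6,0],1],[[0,0,0],[-2.4,2.6,0],1],[[0,0,0],[-1.2,1.3,0],1]]'
python3 -m pendant '[[[0,0,-6],[0,0,0],1],[[0,0,-6.9],[0,0,0],1],[[0,0,-6.9],[0,0,0],1],[[0,0,-6.9],[0,0,0],1],[[0,0,-6.9],[0,0,0],1],[[0,0,-6.9],[0,0,0],1],[[0,0,-6.9],[0,0,0],1],[[0,0,-6.9],[0,0,0],1]]'
python3 -m pendant '[[[0,0,-6.9],[0,0,0],1],[[0,0,-6.9],[0,0,0],1],[[0,0,-6.9],[0,0,0],1],[[0,0,-1],[0,0,0],1]]'
python3 to.py 0.565 0.149 0.242 180
python3 - <<'E'
from rig import robot
import cv2, numpy as np
d=robot.read_camera("wrist"); cv2.imwrite("pics/w1.png",d["color"][:,:,::-1]); np.savez("pics/w1.npz",**d)
E
```

```text
t: 0.77
ee_pos: [0.2813, -0.3701, 0.2412]
tcp_rot: [-0.0, -0.125, 0.992, 0.0]
force: [1.0, -0.2, 0.5]
gripper_width: 0.0871
grasp_force: 0.0
t: 1.43
ee_pos: [0.4156, -0.1209, 0.2415]
tcp_rot: [-0.0, -0.125, 0.992, 0.0]
force: [0.0, -1.0, -1.1]
gripper_width: 0.0873
grasp_force: 0.0
t: 2.1
ee_pos: [0.5428, 0.114, 0.2408]
tcp_rot: [-0.0, -0.126, 0.992, 0.0]
force: [-0.6, -0.4, 0.1]
gripper_width: 0.0868
grasp_force: 0.0
t: 2.77
ee_pos: [0.5411, 0.1108, 0.241]
tcp_rot: [-0.001, -0.566, 0.824, 0.0]
force: [-0.5, -0.9, 0.1]
gripper_width: 0.087
grasp_force: 0.0
t: 3.1
ee_pos: [0.5412, 0.1108, 0.2411]
tcp_rot: [0.0, 0.71, -0.704, -0.0]
force: [-0.5, -0.5, -0.5]
gripper_width: 0.0873
grasp_force: 0.0
shift cm [-3.8  -2.42 -0.1 ] turn deg [ 0.06 -0.02  0.52] shift cm if turned first [-3.82 -2.38 -0.09]
pos [0.5412 0.1108 0.2411] yaw -179.48 F [-0.5 -0.5 -0.5] w 0.0873 gf 0.0 t 3.1
```

View pics/w1.png

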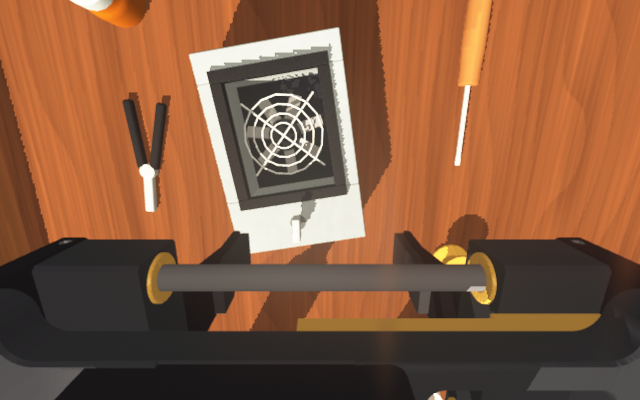

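The wrist view shows the whole extractor (top from (190,55) to (365,240)) with the wing at about (296,228), nearly crosswise. I'll measure both.

```bash
python3 - <<'E'
from h import *
d=dict(np.load("pics/w1.npz")); P=cloud(d); h=P[...,2]
b=np.zeros(h.shape,bool); b[15:260,180:375]=1
m=b&(h>.062)&(h<.105); m[235:,:250]=0
print("ext",rect(d,big(m),.07))
w=np.zeros(h.shape,bool); w[205:250,280:315]=1
w&=(h>.085)&(h<.11); print(w.sum(),np.percentile(h[w],[5,50,95]),P[w].mean(0)); c=big(w); print("wing",rect(d,c,.098),cv2.boundingRect(c))
t=w&(h>.094); q=P[t][:,:2]; q0=q.mean(0); U,S,V=np.linalg.svd(q-q0); print("pca",q0,V[0],np.degrees(np.arctan2(V[0,1],V[0,0])),t.sum(), np.ptp((q-q0)@V.T,axis=0))
a=cv2.resize(d["color"][190:260,240:375],None,fx=5,fy=5,interpolation=cv2.INTER_NEAREST)
mm=cv2.resize((t*255).astype(np.uint8)[190:260,240:375],None,fx=5,fy=5,interpolation=cv2.INTER_NEAREST)
cs,_=cv2.findContours(mm,0,1); cv2.drawContours(a,cs,-1,(255,0,0),1)
cv2.imwrite("pics/w1c.png",a[:,:,::-1])
E
```

```text
ext ((580.5929565429688, 69.49335479736328), (148.5995635986328, 217.89781188964844), 9.709362030029297)
211 [0.08878645 0.09669766 0.09790698] [0.56706558 0.14645597 0.09563889]
wing ((567.2234497070312, 146.0201416015625), (28.022090911865234, 8.336653709411621), 89.47713470458984) (292, 216, 9, 26)
pca [0.56729537 0.14782916] [-0.03831073  0.99926587] 92.1955805472487 174 [0.02554703 0.00790238]
```

View pics/w1c.png

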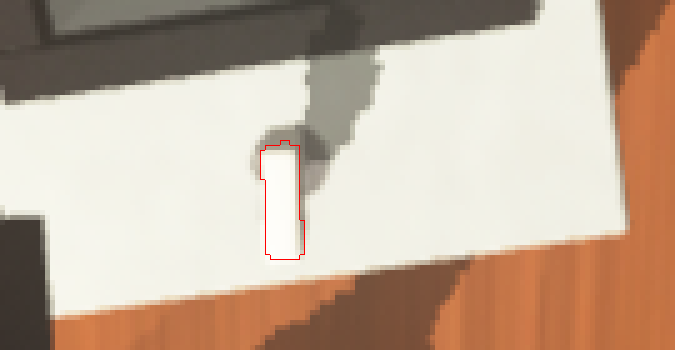

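The wing centre (0.567, 0.148) matches where the extractor pose puts it (0.567, 0.1485). The wing's angle is about 91°, so it is about 81° from aligned. Going to grip it.

```bash
python3 -m pendant '[[[0,0,0],[-1.85,-1.3,0],1],[[0,0,0],[-1.85,-1.31,0],1],[[0,0,0],[0,0,3],1],[[0,0,0],[0,0,3.4],1],[[0,0,0],[0,0,3.4],1],[[0,0,0],[0,0,2.5],1],[[0,0,0],[0,0,1.6],1],[[0,0,0],[0,0,0],1]]'
python3 to.py 0.567 0.148 0.102 180.5
```

```text
t: 3.82
ee_pos: [0.5646, 0.1468, 0.0981]
tcp_rot: [0.004, 0.708, -0.706, -0.002]
force: [-0.0, 0.1, -0.2]
gripper_width: 0.0873
grasp_force: 0.0
shift cm [-0.12 -0.24 -0.39] turn deg [ 0.49 -0.22 -0.33] shift cm if turned first [-0.12 -0.24 -0.39]
pos [0.5646 0.1468 0.0981] yaw -179.83 F [-0.   0.1 -0.2] w 0.0873 gf 0.0 t 3.82
```

```bash
python3 -m pendant '[[[0,0,0],[0,0,0],1],[[0,0,0],[0,0,0],1]]' >/dev/null; python3 to.py 0.567 0.148 0.101 180.8
```

```text
shift cm [0.04 0.13 0.28] turn deg [-0.13  0.04 -0.47] shift cm if turned first [0.04 0.13 0.28]
pos [0.5683 0.1484 0.1038] yaw -179.67 F [0.5 0.2 0.1] w 0.0869 gf 0.0 t 3.98
```

```bash
python3 -m pendant '[[[0,0,-0.5],[0.04,0.13,0.25],1],[[0,0,0],[0,0,0],0.3],[[0,0,0],[0,0,0],0],[[0,0,0],[0,0,0],0],[[0,0,0],[0,0,0],0],[[0,0,0],[0,0,0],0],[[0,0,0],[0,0,0],0],[[0,0,0],[0,0,0],0]]' 12; python3 to.py 0.567 0.148 0.102 99.6
```

```text
t: 4.65
ee_pos: [0.566, 0.1476, 0.1001]
tcp_rot: [-0.0, 0.712, -0.702, 0.0]
force: [0.5, -0.5, -0.7]
gripper_width: 0.0482
grasp_force: 0.0
shift cm [-0.03 -0.1  -0.19] turn deg [-0.000e+00  1.000e-02  8.126e+01] shift cm if turned first [-0.1   0.02 -0.19]
pos [0.566  0.1476 0.1001] yaw -179.14 F [ 0.5 -0.5 -0.7] w 0.0482 gf 0.0 t 4.65
```

```bash
python3 -m pendant '[[[0,0,0],[0,0,0],0],[[0,0,0],[0,0,0],0],[[0,0,0],[0,0,0],0],[[0,0,0],[0,0,0],0],[[0,0,0],[0,0,0],0],[[0,0,0],[0,0,0],0],[[0,0,0],[0,0,0],0],[[0,0,0],[0,0,0],0]]' 12; python3 to.py 0.567 0.148 0.102 99.6
```

```text
t: 5.32
ee_pos: [0.5676, 0.1479, 0.1003]
tcp_rot: [-0.001, 0.713, -0.702, 0.001]
force: [6.0, -1.2, -2.8]
gripper_width: 0.008
grasp_force: 12.0
shift cm [-0.02  0.06 -0.17] turn deg [-0.13  0.17 81.29] shift cm if turned first [ 0.06  0.02 -0.17]
pos [0.5676 0.1479 0.1003] yaw -179.11 F [ 6.  -1.2 -2.8] w 0.008 gf 12.0 t 5.32
```

Gripped at 8 mm. Now turning it clockwise from above, which is + about tool z.

```bash
python3 -m pendant '[[[0,0,4],[0,0.1,0],0],[[0,0,6],[0,0,0],0],[[0,0,6],[0,0,0],0],[[0,0,6],[0,0,0],0],[[0,0,6],[0,0,0],0],[[0,0,6],[0,0,0],0],[[0,0,6],[0,0,0],0],[[0,0,6],[0,0,0],0]]'
python3 -m pendant '[[[0,0,6],[0,0,0],0],[[0,0,6],[0,0,0],0],[[0,0,6],[0,0,0],0],[[0,0,6],[0,0,0],0],[[0,0,6],[0,0,0],0],[[0,0,5.3],[0,0,0],0],[[0,0,0],[0,0,0],0],[[0,0,0],[0,0,0],0]]'
python3 to.py 0.567 0.148 0.102 99.6
```

```text
t: 5.98
ee_pos: [0.5665, 0.1483, 0.1003]
tcp_rot: [0.002, -0.379, 0.925, 0.0]
force: [3.6, 0.9, -3.4]
gripper_width: 0.0077
grasp_force: 12.0
t: 6.65
ee_pos: [0.5661, 0.149, 0.1003]
tcp_rot: [0.002, -0.085, 0.996, 0.001]
force: [3.3, 3.6, -2.4]
gripper_width: 0.0076
grasp_force: 12.0
shift cm [-0.07 -0.11 -0.17] turn deg [0.11 0.19 0.12] shift cm if turned first [-0.07 -0.11 -0.17]
pos [0.5661 0.149  0.1003] yaw 99.73 F [ 3.3  3.6 -2.4] w 0.0076 gf 12.0 t 6.65
```

```bash
python3 -m pendant '[[[0,0,0],[0,0,0],0.6],[[0,0,0],[0,0,0],0.6],[[0,0,0],[0,0,0],0.6],[[0,0,0],[0,0,0],0.6],[[0,0,0],[0,0,-2],0.6],[[0,0,0],[0,0,-3],0.6],[[0,0,0],[-2,0,-3],0.6],[[0,0,0],[-2,0,-3],0.6]]'
python3 -m pendant '[[[0,0,0],[0,0,-3],1],[[0,0,0],[0,0,0],1],[[0,0,0],[0,0,0],1],[[0,0,0],[0,0,0],1]]'
cat > ext.py <<'E'
from h import *
from rig import robot
import sys
d=robot.read_camera("wrist"); n=sys.argv[1]; cv2.imwrite(f"pics/{n}.png",d["color"][:,:,::-1]); np.savez(f"pics/{n}.npz",**d)
P=cloud(d); h=P[...,2]
near=lambda x,y,r:np.hypot(P[...,0]-x,P[...,1]-y)<r
t=near(.567,.148,.025)&(h>.094)&(h<.104); q=P[t][:,:2]
r=cv2.minAreaRect((q*1000).astype(np.float32)); q0=q.mean(0); V=np.linalg.svd(q-q0)[2]
print("wing",t.sum(),r,q0,np.degrees(np.arctan2(V[0,1],V[0,0])))
m=near(.58,.07,.15)&(h>.062)&(h<.085); c=big(m); print("ext",rect(d,c,.07),cv2.boundingRect(c))
E
python3 ext.py w2; python3 to.py .514 -.293 .242 135.3
```

```text
t: 7.32
ee_pos: [0.6037, 0.1536, 0.2116]
tcp_rot: [-0.001, -0.084, 0.996, -0.0]
force: [1.6, -0.2, -0.5]
gripper_width: 0.0495
grasp_force: 0.0
t: 7.65
ee_pos: [0.6035, 0.1538, 0.2392]
tcp_rot: [-0.001, -0.083, 0.997, -0.0]
force: [0.2, -0.9, 0.3]
gripper_width: 0.071
grasp_force: 0.0
wing 214 ((567.5652465820312, 149.7092742919922), (25.867605209350586, 6.949694633483887), 9.578818321228027) [0.56723971 0.14957374] 9.822069006103705
ext ((580.4251708984375, 70.95528411865234), (147.8820037841797, 218.3029327392578), 9.659625053405762) (135, 82, 218, 141)
shift cm [ 16.23 -42.57  -0.26] turn deg [ 3.000e-02 -1.900e-01 -3.574e+01] shift cm if turned first [ 38.04 -25.07  -0.34]
pos [0.6033 0.1537 0.2386] yaw 99.56 F [ 0.2 -0.5 -0.6] w 0.0751 gf 0.0 t 7.7
```

View pics/w2.png

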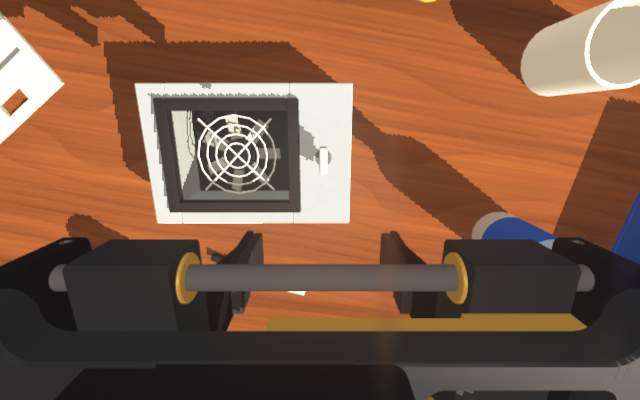

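The wing now lies at 9.6–9.8° against the extractor's 9.7°, so it is aligned; it sits at image (324,160). Next stop is a viewpoint over the cover.

```bash
python3 -m pendant '[[[0,0,0],[0.5,-1.6,0],1],[[0,0,0],[1,-3.3,0],1],[[0,0,0],[1,-3.3,0],1],[[0,0,0],[1,-3.3,0],1],[[0,0,0],[1,-3.3,0],1],[[0,0,0],[1,-3.3,0],1],[[0,0,0],[1,-3.3,0],1],[[0,0,0],[1,-3.3,0],1]]' >/dev/null
python3 -m pendant '[[[0,0,0],[1,-3.3,0],1],[[0,0,0],[1,-3.3,0],1],[[0,0,0],[1,-3.3,0],1],[[0,0,0],[1,-3.3,0],1],[[0,0,0],[0.5,-1.7,0],1],[[0,0,-5],[0,0,0],1],[[0,0,-6.2],[0,0,0],1],[[0,0,-6.2],[0,0,0],1]]' >/dev/null
python3 -m pendant '[[[0,0,-6.2],[0,0,0],1],[[0,0,-6.2],[0,0,0],1],[[0,0,-5.9],[0,0,0],1],[[0,0,0],[0,0,0],1],[[0,0,0],[0,0,0],1]]' >/dev/null
cat > cov.py <<'E'
from h import *
from rig import robot
import sys
d=robot.read_camera("wrist"); n=sys.argv[1]; cv2.imwrite(f"pics/{n}.png",d["color"][:,:,::-1]); np.savez(f"pics/{n}.npz",**d)
P=cloud(d); h=P[...,2]; hsv=cv2.cvtColor(d["color"],cv2.COLOR_RGB2HSV)
near=np.hypot(P[...,0]-.514,P[...,1]+.293)<.13
m=near&(hsv[...,1]<70)&(hsv[...,2]>90)&(h<.02); c=big(m); print("cover",rect(d,c,.005),np.median(h[m]),cv2.boundingRect(c))
g=near&(h>.024)&(h<.04)&(np.hypot(P[...,0]-.514,P[...,1]+.293)<.06); c=big(g)
print("grip",rect(d,c,.031),P[g].mean(0),cv2.boundingRect(c))
q=P[g&(h>.029)]; print("grip3d",cv2.minAreaRect((q[:,:2]*1000).astype(np.float32)))
E
python3 cov.py w3; python3 to.py .514 -.293 .242 135.3
```

```text
cover ((515.7581787109375, -293.22711181640625), (200.1593475341797, 130.40550231933594), 45.470680236816406) 0.004070892096301321 (265, 52, 111, 163)
grip ((515.5287475585938, -293.28863525390625), (68.2808609008789, 13.134593963623047), 45.45076370239258) [ 0.51455176 -0.29396025  0.02985659] (315, 110, 12, 60)
grip3d ((515.545654296875, -293.1127624511719), (68.63658905029297, 12.980350494384766), 45.45158004760742)
shift cm [ 5.22  0.05 -0.27] turn deg [ 0.09 -0.05 -0.19] shift cm if turned first [ 5.22  0.06 -0.27]
pos [ 0.5512 -0.2563  0.2393] yaw 135.11 F [-0.5  0.6 -0.3] w 0.0871 gf 0.0 t 9.5
```

View pics/w3.png

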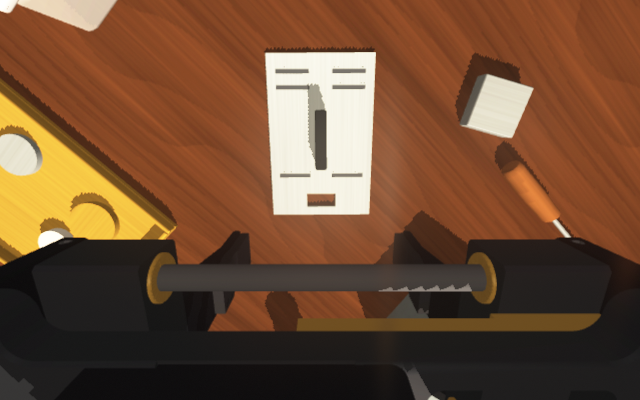

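The wrist view shows the silver cover at (320,130), its grip at (320,138) and slot at (321,200). The measured sizes (200 x 130 and 68 x 13) match. Approaching the grip.

```bash
python3 -m pendant '[[[0,0,0],[2.5,-0.04,0],1],[[0,0,-0.3],[2.6,-0.04,0],1],[[0,0,0],[0,0,3],1],[[0,0,0],[0,0,3.6],1],[[0,0,0],[0,0,3.6],1],[[0,0,0],[0,0,3.6],1],[[0,0,0],[0,0,3],1],[[0,0,0],[0,0,2],1]]'
python3 -m pendant '[[[0,0,0],[0,0,1],1],[[0,0,0],[0,0,0],0.5],[[0,0,0],[0,0,0],0.5],[[0,0,0],[0,0,0],0.5]]'
python3 to.py .5156 -.2932 .026 135.45
```

```text
t: 10.17
ee_pos: [0.5143, -0.2924, 0.0485]
tcp_rot: [-0.002, -0.386, 0.922, 0.002]
force: [0.2, -0.6, -1.2]
gripper_width: 0.0872
grasp_force: 0.0
t: 10.5
ee_pos: [0.5179, -0.2934, 0.0437]
tcp_rot: [0.001, -0.387, 0.922, -0.001]
force: [0.2, -0.3, 0.6]
gripper_width: 0.0743
grasp_force: 0.0
shift cm [0.14 0.18 1.77] turn deg [-0.17  0.07  0.12] shift cm if turned first [0.14 0.18 1.77]
pos [ 0.5179 -0.2934  0.0437] yaw 135.57 F [ 0.2 -0.3  0.6] w 0.0743 gf 0.0 t 10.5
```

```bash
python3 -m pendant '[[[0,0,0],[0.1,0.15,1],0.5],[[0,0,0],[0,0,0.7],0.5],[[0,0,0],[0,0,0],0.5],[[0,0,0],[0,0,0],0.5]]' 50
python3 to.py .5156 -.2932 .026 135.45
```

```text
t: 10.83
ee_pos: [0.5147, -0.2926, 0.0249]
tcp_rot: [-0.0, -0.387, 0.922, 0.0]
force: [-0.9, -0.1, -0.4]
gripper_width: 0.049
grasp_force: 0.0
shift cm [-0.02 -0.11 -0.11] turn deg [ 0.02 -0.01  0.11] shift cm if turned first [-0.02 -0.11 -0.11]
pos [ 0.5147 -0.2926  0.0249] yaw 135.56 F [-0.9 -0.1 -0.4] w 0.049 gf 0.0 t 10.83
```

Close with 50 N, then lift.

```bash
python3 -m pendant '[[[0,0,0],[0,0,-0.05],0.2],[[0,0,0],[0,0,0],0],[[0,0,0],[0,0,0],0],[[0,0,0],[0,0,0],0],[[0,0,0],[0,0,0],0],[[0,0,0],[0,0,0],0],[[0,0,0],[0,0,0],0],[[0,0,0],[0,0,0],0]]' 50
python3 to.py .5156 -.2932 .2 135.45
```

```text
t: 11.5
ee_pos: [0.5149, -0.2927, 0.0256]
tcp_rot: [0.0, -0.387, 0.922, -0.0]
force: [0.7, -0.1, -0.3]
gripper_width: 0.0138
grasp_force: 50.0
shift cm [-1.000e-02 -9.000e-02 -1.744e+01] turn deg [-0.01  0.01  0.11] shift cm if turned first [-1.000e-02 -8.000e-02 -1.744e+01]
pos [ 0.5149 -0.2927  0.0256] yaw 135.56 F [ 0.7 -0.1 -0.3] w 0.0138 gf 50.0 t 11.5
```

```bash
python3 -m pendant '[[[0,0,0],[0,0,-1],0],[[0,0,0],[0,0,-2],0],[[0,0,0],[0,0,-3],0],[[0,0,0],[0,0,-3],0],[[0,0,0],[0,0,-3],0],[[0,0,0],[0,0,-3],0],[[0,0,0],[0,0,-2],0],[[0,0,0],[0,0,-0.5],0]]'
python3 -m pendant '[[[0,0,-3],[0,0,0],0],[[0,0,-6],[0,0,0],0],[[0,0,-6],[0,0,0],0],[[0,0,-6],[0,0,0],0],[[0,0,-6],[0,0,0],0],[[0,0,-6],[0,0,0],0],[[0,0,-6],[0,0,0],0],[[0,0,-6],[0,0,0],0]]'
python3 -m pendant '[[[0,0,-6],[0,0,0],0],[[0,0,-3.1],[0,0,0],0],[[0,0,0],[0,0,0],0],[[0,0,0],[0,0,0],0]]'
python3 to.py .5803 .0702 .2 189.65
```

```text
t: 12.17
ee_pos: [0.5163, -0.2932, 0.2052]
tcp_rot: [0.003, -0.388, 0.922, -0.003]
force: [1.0, -0.2, -2.9]
gripper_width: 0.0134
grasp_force: 50.0
t: 12.83
ee_pos: [0.5136, -0.292, 0.1986]
tcp_rot: [0.001, 0.712, -0.702, -0.002]
force: [0.3, -0.5, -3.9]
gripper_width: 0.0133
grasp_force: 50.0
t: 13.17
ee_pos: [0.514, -0.2922, 0.1991]
tcp_rot: [0.0, 0.764, -0.646, -0.001]
force: [-0.3, -0.4, -2.9]
gripper_width: 0.0136
grasp_force: 50.0
shift cm [-34.64 -12.56  -0.05] turn deg [ 0.14  0.1  -0.09] shift cm if turned first [-34.62 -12.61  -0.09]
pos [ 0.514  -0.2922  0.1991] yaw -170.44 F [-0.3 -0.4 -2.9] w 0.0136 gf 50.0 t 13.17
```

```bash
python3 -m pendant '[[[0,0,0],[-1.4,-0.5,0],0],[[0,0,0],[-2.9,-1.05,0],0],[[0,0,0],[-2.9,-1.05,0],0],[[0,0,0],[-2.9,-1.05,0],0],[[0,0,0],[-2.9,-1.05,0],0],[[0,0,0],[-2.9,-1.05,0],0],[[0,0,0],[-2.9,-1.05,0],0],[[0,0,0],[-2.9,-1.05,0],0]]' >/dev/null
python3 -m pendant '[[[0,0,0],[-2.9,-1.05,0],0],[[0,0,0],[-2.9,-1.05,0],0],[[0,0,0],[-2.9,-1.05,0],0],[[0,0,0],[-2.9,-1.05,0],0],[[0,0,0],[-1.4,-0.5,0],0],[[0,0,0],[0,0,0],0],[[0,0,0],[0,0,0],0],[[0,0,0],[0,0,0],0]]'
python3 to.py .5803 .0702 .2 189.65
python3 - <<'E'
from rig import robot
from h import *
d=robot.read_camera("wrist"); np.savez("pics/w4.npz",**d); s=robot.read_camera("scene"); np.savez("pics/s4.npz",**s)
cv2.imwrite("pics/w4.png",d["color"][:,:,::-1])
cv2.imwrite("pics/s4.png",cv2.resize(s["color"][130:290,200:400],None,fx=3,fy=3)[:,:,::-1])
E
```

```text
t: 14.5
ee_pos: [0.5797, 0.0698, 0.2]
tcp_rot: [0.001, 0.764, -0.645, -0.0]
force: [-0.5, -0.5, -3.2]
gripper_width: 0.0137
grasp_force: 50.0
shift cm [-0.03 -0.06  0.  ] turn deg [ 0.09 -0.01 -0.04] shift cm if turned first [-0.03 -0.06  0.  ]
pos [0.5797 0.0698 0.2   ] yaw -170.39 F [-0.5 -0.5 -3.2] w 0.0137 gf 50.0 t 14.5
```

View pics/w4.png

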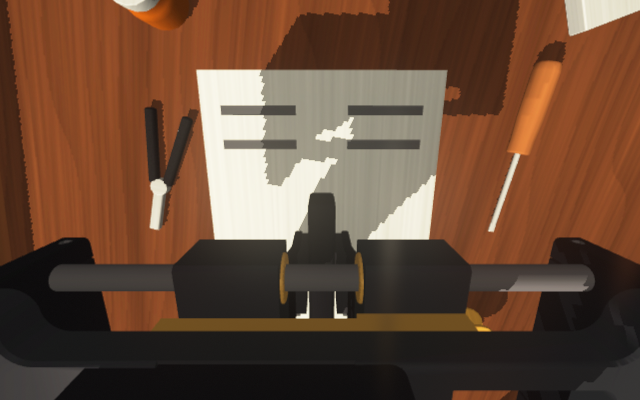

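The cover hangs with its -x end toward the camera's far side (corners (196,70) and (447,70)). I'll measure its offset and tilt in hand.

```bash
python3 - <<'E'
from h import *
d=dict(np.load("pics/w4.npz")); P=cloud(d); h=P[...,2]
b=np.zeros(h.shape,bool); b[60:232,180:460]=1
m=b&(h>.16)&(h<.2); q=P[m]; f=b&(h>.172)&(h<.186)
f[185:,295:350]=0
q=P[f]; A=np.c_[q[:,:2]-[.58,.07],np.ones(len(q))]; s=np.linalg.lstsq(A,q[:,2],rcond=None)[0]; print("plane slope deg, z",np.degrees(s[:2]),s[2],f.sum())
ex=np.array([-np.sin(np.radians(9.65)),np.cos(np.radians(9.65))]); ey=np.array([-ex[1],ex[0]])
c=big(m)[:,0,:]; p=ray_plane(d,c,s[2])[:,:2]-[.5803,.0702]; X=p@ex; Y=p@ey
print("bounds x",X.min()); ok=(X>-.085)&(X<-.03)
for sg in (1,-1):
    k=ok&(Y*sg>.05); print("side",sg,np.median(Y[k]),"angle",np.degrees(np.polyfit(X[k],Y[k],1)[0]))
k=(X<-.09)&(abs(Y)<.055); print("end",np.median(X[k]),"angle",-np.degrees(np.polyfit(Y[k],X[k],1)[0]))
E
```

```text
plane slope deg, z [-0.1033419  -0.13168644] 0.17853723871500393 35083
bounds x -0.10019035810415862
side 1 0.06546264437735082 angle -0.017714664427898076
side -1 -0.06402774324954111 angle 0.06992732627179771
end -0.10010882990393097 angle 0.07116867392193588
```

Square within 0.1°, offset 0.7 mm. Correct that and descend to just above the wing.

```bash
python3 -m pendant '[[[0,0,0],[0,-0.07,1],0],[[0,0,0],[0,0,2],0],[[0,0,0],[0,0,1.8],0],[[0,0,0],[0,0,1.2],0],[[0,0,0],[0,0,0.7],0],[[0,0,0],[0,0,0],0],[[0,0,0],[0,0,0],0],[[0,0,0],[0,0,0],0]]'
python3 to.py .5803 .0703 .1035 189.65
python3 - <<'E'
from rig import robot
from h import *
s=robot.read_camera("scene"); 
cv2.imwrite("pics/s5.png",cv2.resize(s["color"][170:290,220:380],None,fx=4.5,fy=4.5,interpolation=cv2.INTER_CUBIC)[:,:,::-1])
E
```

```text
t: 15.27
ee_pos: [0.5818, 0.0706, 0.1345]
tcp_rot: [-0.001, 0.764, -0.645, 0.001]
force: [-0.0, -0.9, -3.6]
gripper_width: 0.0139
grasp_force: 50.0
shift cm [0.   0.16 3.09] turn deg [-0.11  0.    0.01] shift cm if turned first [0.   0.15 3.1 ]
pos [0.5818 0.0706 0.1345] yaw -170.34 F [-0.  -0.9 -3.6] w 0.0139 gf 50.0 t 15.27
```

View pics/s5.png

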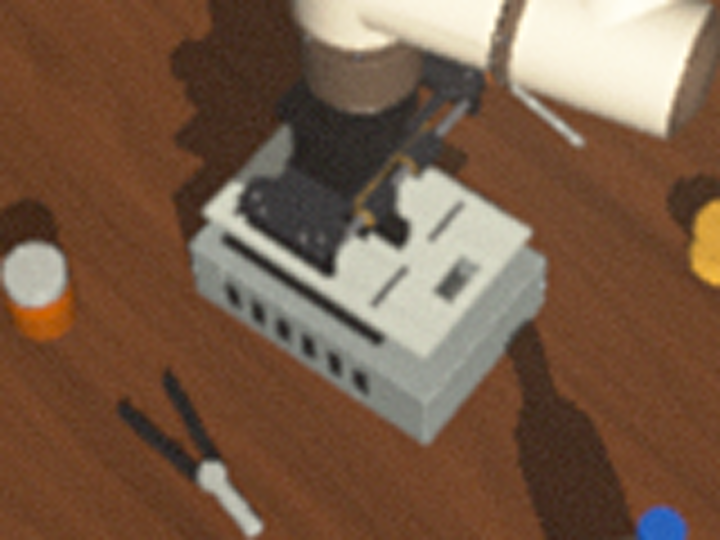

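The scene crop shows the slot at (458,280) above the wing. Lowering through it.

```bash
python3 -m pendant '[[[0,0,0],[0,0.05,0.5],0],[[0,0,0],[0,0,0.7],0],[[0,0,0],[0,0,0.7],0],[[0,0,0],[0,0,0.5],0],[[0,0,0],[0,0,0],0],[[0,0,0],[0,0,0],0],[[0,0,0],[0,0,0],0],[[0,0,0],[0,0,0],0]]'
python3 to.py .5803 .0703 .0965 189.65
```

```text
t: 15.98
ee_pos: [0.5808, 0.0707, 0.1098]
tcp_rot: [-0.0, 0.764, -0.645, 0.0]
force: [0.0, -0.1, -3.2]
gripper_width: 0.0138
grasp_force: 50.0
shift cm [0.03 0.06 1.33] turn deg [-0.04  0.    0.03] shift cm if turned first [0.03 0.06 1.33]
pos [0.5808 0.0707 0.1098] yaw -170.32 F [ 0.  -0.1 -3.2] w 0.0138 gf 50.0 t 15.98
```

```bash
python3 -m pendant '[[[0,0,0],[0.03,0.05,0.4],0],[[0,0,0],[0,0,0.3],0],[[0,0,0],[0,0,0.3],0],[[0,0,0],[0,0,0.2],0],[[0,0,0],[0,0,0],0],[[0,0,0],[0,0,0],0]]' 60
python3 to.py .5803 .0703 .0965 189.65
```

```text
t: 16.48
ee_pos: [0.58, 0.0702, 0.0985]
tcp_rot: [0.0, 0.764, -0.645, 0.0]
force: [-4.6, 0.5, 5.5]
gripper_width: 0.0136
grasp_force: 60.0
shift cm [-0.01 -0.03  0.2 ] turn deg [-0.01 -0.01  0.04] shift cm if turned first [-0.01 -0.03  0.2 ]
pos [0.58   0.0702 0.0985] yaw -170.31 F [-4.6  0.5  5.5] w 0.0136 gf 60.0 t 16.48
```

```bash
python3 -m pendant '[[[0,0,0],[0,0,0.15],0],[[0,0,0],[0,0,0.15],0],[[0,0,0],[0,0,0],0],[[0,0,0],[0,0,0],0],[[0,0,0],[0,0,0],0]]'
python3 -m pendant '[[[0,0,0],[0,0,0.1],0],[[0,0,0],[0,0,0],0],[[0,0,0],[0,0,0],0],[[0,0,0],[0,0,0],0]]'
python3 to.py .5803 .0703 .0965 189.65
```

```text
t: 16.9
ee_pos: [0.58, 0.0702, 0.0961]
tcp_rot: [-0.0, 0.764, -0.645, 0.0]
force: [-4.4, 0.7, 7.7]
gripper_width: 0.0138
grasp_force: 60.0
t: 17.23
ee_pos: [0.58, 0.0702, 0.0956]
tcp_rot: [-0.0, 0.764, -0.645, 0.0]
force: [-5.3, 1.0, 9.6]
gripper_width: 0.0134
grasp_force: 60.0
shift cm [-0.01 -0.03 -0.09] turn deg [-0.03 -0.02  0.05] shift cm if turned first [-0.01 -0.03 -0.09]
pos [0.58   0.0702 0.0956] yaw -170.3 F [-5.3  1.   9.6] w 0.0134 gf 60.0 t 17.23
```

```bash
python3 -m pendant '[[[0,0,0],[0,0,0.1],0],[[0,0,0],[0,0,0],0],[[0,0,0],[0,0,0],0],[[0,0,0],[0,0,0],0]]'
python3 -m pendant '[[[0,0,0],[0,0,0.1],0],[[0,0,0],[0,0,0],0],[[0,0,0],[0,0,0],0],[[0,0,0],[0,0,0],0]]'
```

```text
t: 17.57
ee_pos: [0.58, 0.0702, 0.0955]
tcp_rot: [-0.0, 0.764, -0.645, 0.0]
force: [-7.9, 0.4, 14.0]
gripper_width: 0.0135
grasp_force: 60.0
t: 17.9
ee_pos: [0.58, 0.0702, 0.0956]
tcp_rot: [-0.0, 0.765, -0.645, 0.001]
force: [-9.7, 1.2, 20.2]
gripper_width: 0.0134
grasp_force: 60.0
```

It has bottomed: z holds at 0.0955 while the force rises to 20 N. A final look to check.

```bash
python3 - <<'E'
from rig import robot
from h import *
d=robot.read_camera("wrist"); P=cloud(d); h=P[...,2]
b=np.zeros(h.shape,bool); b[60:232,180:460]=1; f=b&(h>.068)&(h<.082); f[185:,290:355]=0
ex=np.array([-np.sin(np.radians(9.65)),np.cos(np.radians(9.65))]); ey=np.array([-ex[1],ex[0]])
X=(P[...,:2]-[.5803,.0702])@ex; Y=(P[...,:2]-[.5803,.0702])@ey
k=f&(abs(Y)<.06)&(X>-.095)&(X<-.03); A=np.c_[X[k],Y[k],np.ones(k.sum())]; s=np.linalg.lstsq(A,h[k],rcond=None)[0]
print("z centre",s[2],"slopes deg",np.degrees(s[:2]),k.sum())
s=robot.read_camera("scene"); P=cloud(s); h=P[...,2]
X=(P[...,:2]-[.5803,.0702])@ex; Y=(P[...,:2]-[.5803,.0702])@ey
for x0,y0 in ((.06,-.04),(.06,.04),(.09,-.04),(.09,.04),(-.08,.05),(.105,-.05),(.105,0.05)):
    k=(abs(X-x0)<.006)&(abs(Y-y0)<.015)&(h<.12); print(x0,y0,np.median(h[k]).round(4) if k.any() else None)
cv2.imwrite("pics/s6.png",cv2.resize(s["color"][170:290,220:380],None,fx=4.5,fy=4.5,interpolation=cv2.INTER_CUBIC)[:,:,::-1])
E
```

```text
z centre 0.07406532673789094 slopes deg [-0.14553822  0.01615489] 25011
0.06 -0.04 0.0752
0.06 0.04 0.075
0.09 -0.04 0.0763
0.09 0.04 0.077
-0.08 0.05 None
0.105 -0.05 0.0529
0.105 0.05 0.0618
```

View pics/s6.png

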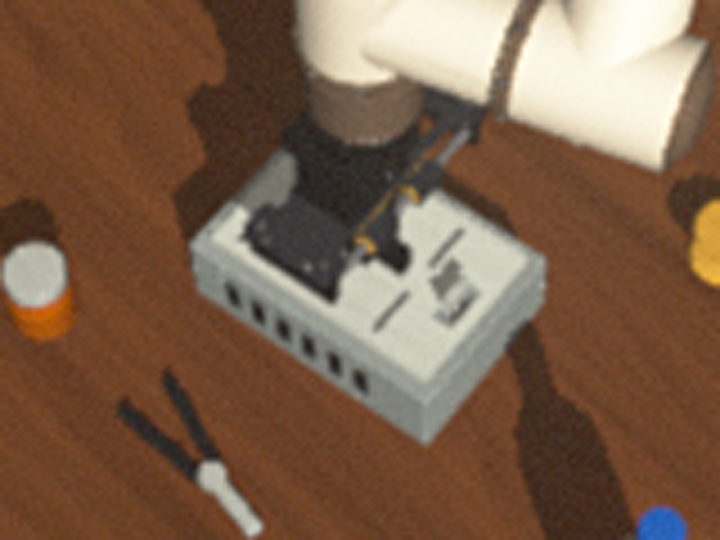

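The cover lies flat with its top at 0.074–0.076 m (0.075 expected). The wing is up through the slot at (455,295), and the cover is held pressed at about 20 N. Handing in.

```bash
python3 -c "
from rig import robot; print(robot.hand_in())"
```

```text
the job is handed in; nothing more can be done
None
```

I turned the wing in line, set the cover square on the frame with the wing up through the slot, and handed in at about 18 s, still pressing at about 20 N with the gasket bottomed out; no verdict came back.

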